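# Thread the coil spring onto the pedal-kart damper

### The arm

A 7-joint arm with a two-finger parallel gripper is mounted at the origin on the work surface. World frame = base frame: x ahead of the robot, y to its left, z up, the work surface at z = 0. Lengths are in m, angles in rad, forces in N, time in s.
With the tool pointing down it reaches from about 0.35 to 0.9 m from the base axis. Payload 8.1 kg.
Tool frame: the origin (TCP) lies midway between the tips of the shut fingers; the grasp point (between the pads) lies r.hold_point_z behind it (r.hold_point_z is the distance from the TCP to the grasp point, in m); z points along the fingers, y is the line along which they close (so a half turn about z gives the same grasp; the last joint's range is limited). The gripper opens to 92 mm and grips with 3 to 60 N. Pads are 19 mm wide; open, the fingers measure 130 mm over their backs; the gripper's body (75 mm by 190 mm) begins 47 mm behind the grasp point.
Start: joints at [-1.288, 0.434, 0.025, 1.573, -0.012, 1.134, -0.075], TCP at [0.235, 0.579, 0.227] pointing down, gripper open.
Joint ranges: [-2.62, 2.62], [-0.44, 2.09], [-1.27, 1.32], [0.08, 2.57], [-1.32, 4.46], [0.12, 2], [-2.74, 2.74]. Speed limits (rad/s): [2.22, 2.22, 3.01, 3.01, 3.14, 3.14, 3.14].

### API

Orientations are given as a rotation vector (axis times angle).
In Python, from rig import r, eyes, workorder gives the robot as it stands. The module is installed in compiled form; this text tells all that it offers.
- The arm moves only by the tool servo_tool, never from a script. Its argument "commands" is a list of rows, each an object with "jaw": the opening, from -1 (shut) to 1 (fully open), so that 0 is half open; "translation": the shift along the tool's x, y, z as a fraction of full scale, a list of three; "spin": the turn about the tool's z as a fraction of full scale. A call has exactly 8 rows; each row is the pose to reach, as a shift and turn from the pose commanded when the call began, along the tool's axes at that moment, turning the shorter way round; what a row does not reach only later rows make up. Full scale, the value 1, is 0.4 m for a shift and pi rad for a turn. A row lasts 1/10 s, in which the tool goes at most 50 mm and 8.59 degrees, less where a joint would pass 70% of its speed; a pose out of reach is approached as far as the arm can. A call with a number of a shift or a turn outside -1 to 1 is refused whole. A call with a gripper value outside its range is refused whole. The fingers move at their own pace and stop on an object; the grip force is fixed at half the most. Time passes only in rows, so rows that repeat a pose let the fingers close, or fill a call up. It gives the time, the measured TCP pose, the force, the opening and the grip force at its end, in the units of the state.
- r.get_obs(): the state, without advancing time (a new reading comes with each control period).
- eyes.grab_frame(name): name is "side" or "top" or "wrist"; returns a dict with "img" (480x640x3 uint8, red, green, blue), "fx", "fy", "cx", "cy" (pixels), "dist_coeffs" ([k1, k2, p1, p2, k3] as OpenCV has them; the pictures are not rectified), "pose" (4x4, takes a point from camera to world coordinates); the wrist camera has in their place "hand_eye" (4x4, takes a point from camera to tool coordinates, whose origin is the TCP and whose axes are the flange's). Camera axes: x right, y down, z forward; pixel columns grow to the right and rows downward; lengths in m; the calibration is good to about 2 mm. A picture is of the moment at which its call begins: read the wrist's pose just before it. There is no depth.
- workorder.sign_off(): hands the job in; it is judged then, once.
The state is a dict: "clock": time; "q": joint angles; "dq": joint speeds; "effort": joint torques, N m; "tool_pos": TCP position; "tcp_rot": TCP orientation; "force": force on the tool from outside, world axes, zero at the start; "ft_torque": the same for the moment, N m; "opening": finger opening in m; "gripper_force": force on a finger pad.
Only numpy, scipy, OpenCV 4.12 (cv2) and the standard library are available. Lean on these libraries where they do the work, as an engineer would, in place of code of your own. Each camera call takes 0.05 s, during which the arm holds its last target. There are 200 camera calls.

### The job

Fit the green spring to the damper held in the vise: thread it, tight coil down, over the rod end, twisting it a little whenever the coil snags on the adjuster instead of forcing or dropping it, until it sits fully down on its seat. Then put the steel top cup over the rod end so that it lies flat on the spring, and let go. Leave the other things on the bench as they are.

Things in the scene. Friction and masses are not known exactly. Their poses are not given: they have to be found in the camera images.
- spring: Lime green stiff steel compression spring (no give at hand force), 85 mm high, standing on the bench, wire 5 mm. Origin: centre of its underside; z up its axis. The lowest coil is tight and flat: 27 mm inside, 37 outside. All coils above are wide, 42 inside, 52 outside, and clear everything on the damper. Hold it round the wide coils, best with the fingers over the top 30 mm.
- coil_opening (a point): The open side of the spring's tight coil, 16 mm from the spring's axis along the spring's own +x, 2.5 mm above its underside. Seen from above, the wire's end lies 28 degrees from +x towards the spring's +y; on the other side of +x the wire swings steeply out to the wide coils. The adjuster passes only here: free within about 5 degrees of +x, rubbing to about 10.
- vise: Blue bench vise fixed to the table, about 190 x 100 mm, jaws 74 mm wide, 60 mm high, screw and tommy bar towards its own -x. Origin on the table below the axis of the upright damper it clamps, z up. Damper: 24 mm tube (top edge bevelled) to 108 mm high, 12 mm rod, 24 mm rod head from 120 to 141 mm with a cone to 147, then a 10 mm threaded stem. Over 25 N from spring or cup harms it.
- adjuster (a point): Point on the damper's axis, 134 mm above the table, at the height of the red adjuster: a delicate flat lever 7 mm wide, 6 high, that sticks out of the rod head to one side, to 19 mm from the axis. Its direction is not measured: anywhere within 90 degrees of the vise's +x. Visible from above, or found by twisting: the coil rests on it, spring underside 137 mm high, until the opening comes over it.
- seat (a point): Centre of the upper face of the spring seat collar, on the damper's axis, 76 mm above the table; the axes are those of the vise.
- rod_end (a point): Tip of the damper's threaded stem, on its axis, 183 mm above the table (so the stem stands 22 mm above the seated spring); the axes are those of the vise.
- top_cup: Steel dish lying open side down on the bench, 61 mm diameter, with a black rubber hub on top to grip it by. Origin: centre of its underside, z up. The dish is 9 mm high, its rim reaching 4 mm down around the spring's top coil (57 mm inside); the hub goes from 9 to 29 mm, 26 mm diameter; bore 15 mm right through. In place its origin is 81 mm above the spring's underside.
- spare_spring: Black spring of the same shape, 85 mm high, 52 mm diameter, standing on the bench; not to be used. Origin: centre of its underside.
- bump_stop: Yellow bump stop ring, 36 mm diameter, 22 mm high. Leave alone.
- file: Rasp with green handle, 250 mm long, lying. Leave alone.
- screwdriver: Screwdriver with green handle, lying. Leave alone.
- kart_wheel: Black and yellow kart wheel, 130 mm diameter, 52 mm high, lying. Leave alone.
- parts_tray: Grey parts tray, 110 x 140 x 30 mm. Leave alone.
- grease_tin: Closed red tin, 70 mm diameter, 60 mm high. Leave alone.
Not all that is in view belongs to the job. There is more than one size of the vise; the job needs the larger. Of the things that look like the top_cup, the smaller one is meant.

How it is judged:
By the outcome, as a careful person would: the job done as asked, in the order asked, and still so for the second after the job is handed in, with the robot touching nothing.
It also fails if it takes over 72 s, if anything falls off the work surface, if the arm or the gripper's body presses on something with over 40 N, if the wrist force passes 120 N, or if a joint passes its speed limit or range.

## Working session

There is one attempt and no reset: what is moved stays moved. The work goes in short steps, Python scripts to look and compute and a tool call to move; the robot and the scene stay as the last step left them, time stands still between calls to the robot, and variables do not carry over. Pictures are saved under pics/ and viewed, at most 12 in all, crops included, and the job is handed in when it is done.

Besides the shell and the picture viewer there is one more tool, called after "Call:" in YAML: its name, and indented under it one key for each argument. servo_tool: Moves the arm, as the interface text tells. Shift numbers are shares of 0.4 m and turn numbers shares of pi rad, none past 1 either way. Its arguments: {"type":"object","properties":{"commands":{"type":"array","items":{"type":"object","properties":{"jaw":{"type":"number"},"translation":{"type":"array","items":{"type":"number","minimum":-1,"maximum":1}},"spin":{"type":"number","minimum":-1,"maximum":1}}}}},"required":["commands"]}

```bash
mkdir -p pics; cat > h.py <<'E'
import numpy as np,cv2
from scipy.spatial.transform import Rotation as R
from rig import r,eyes,workorder
def grab(n):
    o=r.get_obs(); f=eyes.grab_frame(n)
    f['K']=np.array([[f['fx'],0,f['cx']],[0,f['fy'],f['cy']],[0,0,1]])
    if n=='wrist':
        T=np.eye(4);T[:3,:3]=R.from_rotvec(o['tcp_rot']).as_matrix();T[:3,3]=o['tool_pos']
        f['pose']=T@np.array(f['hand_eye'])
    return f
def ray(f,uv):
    p=cv2.undistortPoints(np.array([[uv]],float),f['K'],np.array(f['dist_coeffs'],float))[0,0]
    d=np.array(f['pose'])[:3,:3]@[p[0],p[1],1]; return np.array(f['pose'])[:3,3],d
def onz(f,uv,z):
    o,d=ray(f,uv); return o+d*(z-o[2])/d[2]
def proj(f,P):
    T=np.linalg.inv(np.array(f['pose'])); 
    return cv2.projectPoints(np.array(P,float).reshape(-1,3),cv2.Rodrigues(T[:3,:3])[0],T[:3,3],f['K'],np.array(f['dist_coeffs'],float))[0][:,0]
def save(f,n): cv2.imwrite('pics/'+n,f['img'][:,:,::-1])
def tool(P):
    "world point -> tool shift fractions"
    o=r.get_obs(); return R.from_rotvec(o['tcp_rot']).inv().apply(np.array(P)-o['tool_pos'])/0.4
E
python3 - <<'E'
from h import *
import pickle
for n in('top','side','wrist'):
    f=grab(n);save(f,n+'0.png');pickle.dump(f,open(n+'0.pkl','wb'));print(n,f['fx'],np.round(f['pose'],3).tolist())
o=r.get_obs();print(r.hold_point_z,o)
E
```

```text
top 498.91105430193437 [[0.011, -0.99, 0.143, 0.279], [-1.0, -0.009, 0.014, 0.003], [-0.012, -0.143, -0.99, 1.521], [0.0, 0.0, 0.0, 1.0]]
side 541.7254551006101 [[-1.0, -0.001, 0.008, 0.457], [-0.007, 0.647, -0.763, 1.093], [-0.004, -0.763, -0.647, 1.057], [0.0, 0.0, 0.0, 1.0]]
wrist 388.494393156586 [[0.376, 0.885, 0.275, 0.16], [0.927, -0.359, -0.112, 0.609], [-0.0, 0.297, -0.955, 0.384], [0.0, 0.0, 0.0, 1.0]]
0.0188 {'clock': 0.15, 'q': array([-1.28758762,  0.43506706,  0.02497697,  1.5738814 , -0.01159277,
        1.13403936, -0.07507786]), 'dq': array([-0.00068522, -0.00177991,  0.0010489 , -0.00248809,  0.00023084,
       -0.00060746,  0.00211762]), 'effort': array([ 1.53611647e-03, -6.68259144e+01,  9.85692479e-01, -3.14696360e+01,
       -6.05063047e-02,  3.93352169e-02,  1.10602800e-04]), 'tool_pos': array([0.23508997, 0.57866681, 0.22612533]), 'tcp_rot': array([-6.02323160e-01, -3.08318950e+00,  1.95492884e-03]), 'force': array([ 0.15612822, -0.09640212,  0.22821723]), 'ft_torque': array([-0.05105499, -0.02833187,  0.03401297]), 'gripper_force': 0.0, 'opening': 0.09150008765689423}
```

View pics/top0.png

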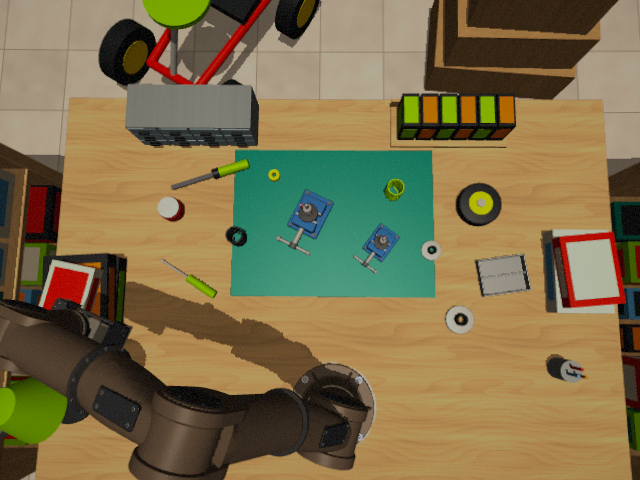

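View pics/side0.png

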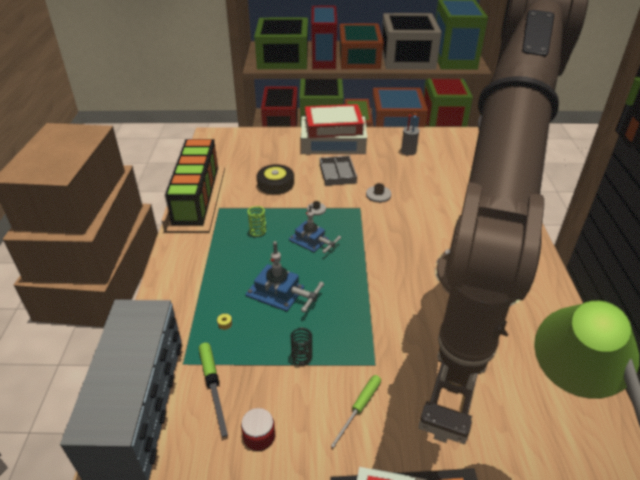

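The top view shows the green spring at about (395,189). The large vise is at (309,210) with its tommy bar at (293,243). The small cup is at (431,250), the larger one at (459,319), and the black spare spring at (236,236).

```bash
python3 - <<'E'
from h import *
import pickle
f=pickle.load(open('top0.pkl','rb'));s=pickle.load(open('side0.pkl','rb'))
def tri(a,b):
    o1,d1=ray(f,a);o2,d2=ray(s,b);d1/=np.linalg.norm(d1);d2/=np.linalg.norm(d2)
    A=np.c_[d1,-d2];t=np.linalg.lstsq(A,o2-o1,rcond=None)[0];p,q=o1+d1*t[0],o2+d2*t[1];return np.round((p+q)/2,3),np.round(np.linalg.norm(p-q),4)
hsv=cv2.cvtColor(f['img'],cv2.COLOR_RGB2HSV)
for n,uv,z in(('spring',(395,189),.05),('vise bar',(293,243),.04),('rod end',(309,206),.14),('cup s',(431,249),.02),('cup L',(459,319),.03),('small vise',(380,240),.1)):print(n,onz(f,uv,z).round(3))
print(tri((309,206),(276,245)))
for n,(x0,y0,x1,y1),fr in(('t',(370,165,420,215),f),('s',(240,195,275,245),s)):
    h=cv2.cvtColor(fr['img'],cv2.COLOR_RGB2HSV)[y0:y1,x0:x1]
    m=cv2.inRange(h,(28,120,90),(45,255,255));ys,xs=np.nonzero(m);print(n,xs.min()+x0,xs.max()+x0,ys.min()+y0,ys.max()+y0)
for n,(x0,y0,x1,y1) in(('cs',(415,235,450,265)),('cL',(440,300,480,340))):
    c=f['img'][y0:y1,x0:x1].astype(int);m=(c.min(2)>120)&(c.max(2)-c.min(2)<30);ys,xs=np.nonzero(m);print(n,xs.min()+x0,xs.max()+x0,ys.min()+y0,ys.max()+y0)
w=pickle.load(open('wrist0.pkl','rb'));print(w['hand_eye'])
a=cv2.resize(f['img'][140:280,220:460],None,fx=3.3,fy=3.3,interpolation=cv2.INTER_CUBIC);cv2.imwrite('pics/topc.png',a[:,:,::-1])
E
```

```text
spring [ 0.642 -0.187  0.05 ]
vise bar [0.476 0.118 0.04 ]
rod end [0.569 0.067 0.14 ]
cup s [ 0.465 -0.298  0.02 ]
cup L [ 0.257 -0.373  0.03 ]
small vise [ 0.479 -0.136  0.1  ]
(array([0.562, 0.066, 0.168]), np.float64(0.0023))
t 386 404 179 200
s 248 264 207 235
cs 421 440 241 259
cL 446 473 306 332
[[ 8.13009584e-04 -9.54916135e-01 -2.96874576e-01  8.08667971e-02]
 [ 9.99999250e-01  5.04440718e-04  1.11599450e-03 -3.49556662e-05]
 [-9.15925530e-04 -2.96875261e-01  9.54915829e-01 -1.57662972e-01]
 [ 0.00000000e+00  0.00000000e+00  0.00000000e+00  1.00000000e+00]]
```

View pics/topc.png

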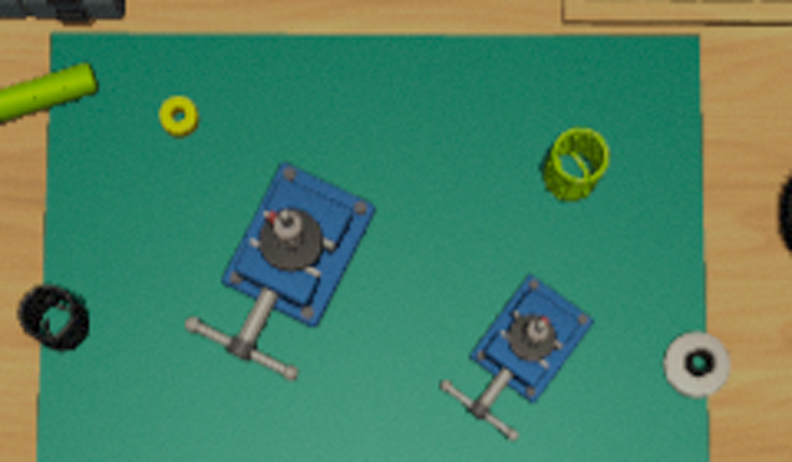

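The crop confirms the red adjuster on the large vise at (270,216), next to the rod head at (288,222), so it points to world +y/+x. I'll go to a look pose over the vise first.

Call:
servo_tool:
  commands:
    - {"jaw": 1, "translation": [-0.1, -0.08, -0.05], "spin": 0.04}
    - {"jaw": 1, "translation": [-0.2, -0.16, -0.1], "spin": 0.08}
    - {"jaw": 1, "translation": [-0.3, -0.24, -0.135], "spin": 0.12}
    - {"jaw": 1, "translation": [-0.4, -0.31, -0.135], "spin": 0.16}
    - {"jaw": 1, "translation": [-0.5, -0.39, -0.135], "spin": 0.2}
    - {"jaw": 1, "translation": [-0.6, -0.47, -0.135], "spin": 0.24}
    - {"jaw": 1, "translation": [-0.7, -0.55, -0.135], "spin": 0.28}
    - {"jaw": 1, "translation": [-0.78, -0.61, -0.135], "spin": 0.32}

```text
clock: 0.95
tool_pos: [0.4303, 0.238, 0.2808]
tcp_rot: [-2.019, -2.406, -0.0]
force: [0.9, 1.7, -0.3]
opening: 0.0918
gripper_force: 0.0
```

```bash
cat >> h.py <<'E'
def plan(P,yaw=None):
    "shift fractions to world P, spin fraction so that tool x points along world yaw (deg)"
    o=r.get_obs();M=R.from_rotvec(o['tcp_rot']).as_matrix();y=np.degrees(np.arctan2(M[1,0],M[0,0]))
    print('t',round(o['clock'],2),'tcp',o['tool_pos'].round(4),'toolx yaw',round(y,2),'q',o['q'].round(2),'open',round(o['opening'],4),'F',o['force'].round(1),'z',M[:,2].round(3))
    print('shift',tool(P).round(4),'spin',None if yaw is None else round(-((yaw-y+180)%360-180)/180,4))
E
python3 -c "
from h import *
plan([.575,-.013,.28],97)"
```

```text
t 0.95 tcp [0.4303 0.238  0.2808] toolx yaw 100.0 q [-0.93  0.17  0.37  1.83 -0.07  1.16 -0.36] open 0.0918 F [ 0.9  1.7 -0.3] z [-0.  0. -1.]
shift [-0.6807  0.2473  0.0018] spin 0.0167
```

Call:
servo_tool:
  commands:
    - {"jaw": 1, "translation": [-0.11, 0.04, 0], "spin": 0.015}
    - {"jaw": 1, "translation": [-0.22, 0.08, 0], "spin": 0.015}
    - {"jaw": 1, "translation": [-0.33, 0.12, 0], "spin": 0.015}
    - {"jaw": 1, "translation": [-0.44, 0.16, 0], "spin": 0.015}
    - {"jaw": 1, "translation": [-0.55, 0.2, 0], "spin": 0.015}
    - {"jaw": 1, "translation": [-0.65, 0.24, 0], "spin": 0.015}
    - {"jaw": 1, "translation": [-0.68, 0.247, 0], "spin": 0.015}
    - {"jaw": 1, "translation": [-0.68, 0.247, 0], "spin": 0.015}

```text
clock: 1.75
tool_pos: [0.5758, -0.0125, 0.2804]
tcp_rot: [2.074, 2.359, -0.002]
force: [0.2, 0.0, -0.6]
opening: 0.0919
gripper_force: 0.0
```

```bash
python3 - <<'E'
from h import *
import pickle
f=grab('wrist');save(f,'w1.png');pickle.dump(f,open('w1.pkl','wb'))
plan([.62,-.264,.2],74)
print(proj(f,[[.565,.067,.18],[.642,-.187,.05]]))
E
```

```text
t 1.8 tcp [ 0.5753 -0.0101  0.2803] toolx yaw 97.51 q [-0.47  0.33  0.54  1.65 -0.18  1.21  0.24] open 0.0925 F [-0.1  0.3  0. ] z [-0.001  0.    -1.   ]
shift [-0.6439  0.0279  0.2006] spin 0.1306
[[318.14322715 119.07707122]
 [356.40064337 356.66643299]]
```

View pics/w1.png

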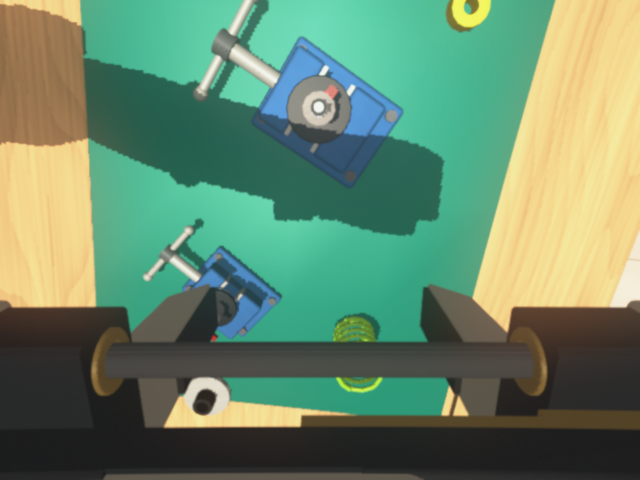

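The wrist view shows the rod tip at (319,107) and the red adjuster at about (331,91).

```bash
python3 - <<'E'
from h import *
import pickle
f=pickle.load(open('w1.pkl','rb'))
c=f['img'][60:150,270:370];h=cv2.cvtColor(c,cv2.COLOR_RGB2HSV)
m=((h[:,:,0]<10)|(h[:,:,0]>170))&(h[:,:,1]>110)&(h[:,:,2]>60)
ys,xs=np.nonzero(m);print(len(xs),np.c_[xs+270,ys+60].tolist())
red=np.array([xs.mean()+270,ys.mean()+60]);R_=onz(f,red,.137)
w=(h[:,:,1]<40)&(h[:,:,2]>200);ys,xs=np.nonzero(w);t=[xs.mean()+270,ys.mean()+60];print('tip',t,len(xs))
T=onz(f,t,.183);print(R_,T,R_-T,np.degrees(np.arctan2(*(R_-T)[1::-1])),np.linalg.norm((R_-T)[:2]))
cv2.imwrite('pics/w1c.png',cv2.resize(c,None,fx=6,fy=6,interpolation=cv2.INTER_CUBIC)[:,:,::-1])
E
```

```text
41 [[330, 86], [331, 87], [332, 87], [332, 88], [333, 88], [329, 89], [333, 89], [334, 89], [330, 90], [331, 90], [334, 90], [335, 90], [336, 90], [326, 91], [327, 91], [331, 91], [332, 91], [335, 91], [336, 91], [327, 92], [328, 92], [329, 92], [332, 92], [333, 92], [329, 93], [330, 93], [333, 93], [334, 93], [335, 93], [330, 94], [331, 94], [334, 94], [330, 95], [331, 95], [332, 95], [333, 95], [331, 96], [332, 96], [333, 96], [332, 97], [333, 97]]
tip [np.float64(314.5915300546448), np.float64(101.16666666666666)] 732
[0.57223827 0.08665371 0.137     ] [0.5614837  0.07714803 0.183     ] [ 0.01075457  0.00950568 -0.046     ] 41.472606926652425 0.014353354276849853
```

Call:
servo_tool:
  commands:
    - {"jaw": 1, "translation": [-0.1, 0, 0.02], "spin": 0.02}
    - {"jaw": 1, "translation": [-0.2, 0.01, 0.04], "spin": 0.04}
    - {"jaw": 1, "translation": [-0.3, 0.02, 0.08], "spin": 0.06}
    - {"jaw": 1, "translation": [-0.4, 0.02, 0.12], "spin": 0.08}
    - {"jaw": 1, "translation": [-0.5, 0.03, 0.16], "spin": 0.1}
    - {"jaw": 1, "translation": [-0.6, 0.03, 0.2], "spin": 0.12}
    - {"jaw": 1, "translation": [-0.644, 0.028, 0.2], "spin": 0.13}
    - {"jaw": 1, "translation": [-0.644, 0.028, 0.2], "spin": 0.13}

```text
clock: 2.6
tool_pos: [0.6202, -0.2649, 0.2003]
tcp_rot: [-2.508, -1.891, 0.002]
force: [-0.4, 0.8, 1.1]
opening: 0.0921
gripper_force: 0.0
```

```bash
python3 - <<'E'
from h import *
import pickle
f=grab('wrist');pickle.dump(f,open('w2.pkl','wb'))
plan([.642,-.187,.2])
u=proj(f,[[.642,-.187,.04]])[0];print(u)
x,y=int(u[0]),int(u[1]);x0,y0=max(x-90,0),max(y-90,0);print(x0,y0)
c=f['img'][y0:y0+180,x0:x0+180]
cv2.imwrite('pics/w2.png',cv2.resize(c,None,fx=3.3,fy=3.3,interpolation=cv2.INTER_CUBIC)[:,:,::-1])
E
```

```text
t 2.65 tcp [ 0.6209 -0.2628  0.2007] toolx yaw 74.22 q [-0.06  0.59  0.63  1.51 -0.36  1.16  0.36] open 0.0917 F [ 0.4  1.2 -0.4] z [-0.     0.001 -1.   ]
shift [ 0.1966 -0.0008  0.002 ] spin None
[318.74307736 117.895558  ]
228 27
```

View pics/w2.png

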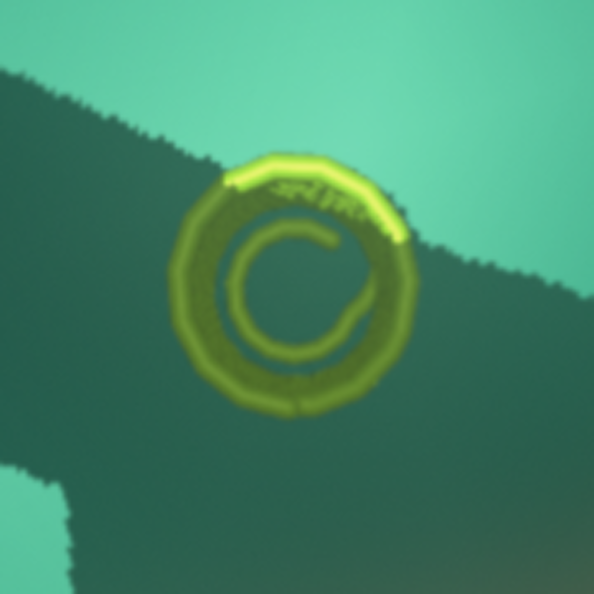

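In the spring crop the tight coil is centred at about (298,291) and its wire end is at (337,240). The wire swings out at the lower right, so the opening faces about 24° counter-clockwise from image right.

```bash
python3 - <<'E'
from h import *
import pickle
f=pickle.load(open('w2.pkl','rb'))
px=lambda u,v:(228+(u+.5)/3.3-.5,27+(v+.5)/3.3-.5)
C=onz(f,px(298,291),.0025);E=onz(f,px(335,241),.0025);print('tight c',C,'end',E,np.linalg.norm(E-C))
a=np.degrees(np.arctan2(*(E-C)[1::-1]));print('end ang',a,'spring x',a-28)
print('top c',onz(f,px(294,286),.0825),'w',np.linalg.norm(onz(f,px(170,286),.0825)-onz(f,px(418,286),.0825)))
h=cv2.cvtColor(f['img'],cv2.COLOR_RGB2HSV)[70:165,270:370];m=cv2.inRange(h,(27,110,60),(45,255,255))
cc=max(cv2.findContours(m,cv2.RETR_EXTERNAL,2)[0],key=cv2.contourArea)
(x,y),rad=cv2.minEnclosingCircle(cc);print('circ',x+270,y+70,rad,onz(f,(x+270,y+70),.0825))
E
```

```text
tight c [ 0.6419796  -0.18435656  0.0025    ] end [ 0.65463482 -0.1751394   0.0025    ] 0.015656007294583357
end ang 36.0669633116392 spring x 8.0669633116392
top c [ 0.64157005 -0.18384309  0.0825    ] w 0.05055623080818211
circ 315.7779541015625 112.83546447753906 39.263031005859375 [ 0.64103096 -0.18336977  0.0825    ]
```

View pics/w1c.png

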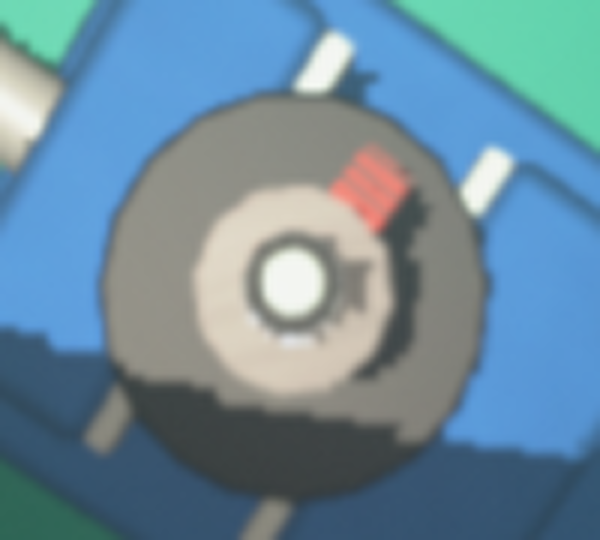

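The crop shows the stem tip at (293,282), the head disc centred at (293,290), and the red lever centred at about (372,188) with its outer end at (390,165).

```bash
python3 - <<'E'
from h import *
import pickle
f=pickle.load(open('w1.pkl','rb'))
px=lambda u,v:(270+(u+.5)/6-.5,60+(v+.5)/6-.5)
t=onz(f,px(293,282),.183);h=onz(f,px(293,290),.141);a=onz(f,px(372,188),.137);b=onz(f,px(391,168),.137);s=onz(f,px(294,297),.076)
print('tip',t,'head',h,'seat',s,'adj',a,b)
for p in(a,b):
  for c in (t,h):print(np.linalg.norm((p-c)[:2]),np.degrees(np.arctan2(*(p-c)[1::-1])))
plan([.6415,-.1838,.2]); plan([.6415,-.1838,.057])
E
```

```text
tip [0.56422891 0.07433135 0.183     ] head [0.56414286 0.07450706 0.141     ] seat [0.56412504 0.07503184 0.076     ] adj [0.57207458 0.087301   0.137     ] [0.57402759 0.08980581 0.137     ]
0.015158047419917412 58.82919687451081
0.015053144405266667 58.20277915022672
0.018315921039318967 57.657338406392775
0.018214269127549178 57.1329414712752
t 2.65 tcp [ 0.6209 -0.2628  0.2007] toolx yaw 74.22 q [-0.06  0.59  0.63  1.51 -0.36  1.16  0.36] open 0.0917 F [ 0.4  1.2 -0.4] z [-0.     0.001 -1.   ]
shift [ 0.204  -0.0042  0.002 ] spin None
t 2.65 tcp [ 0.6209 -0.2628  0.2007] toolx yaw 74.22 q [-0.06  0.59  0.63  1.51 -0.36  1.16  0.36] open 0.0917 F [ 0.4  1.2 -0.4] z [-0.     0.001 -1.   ]
shift [ 0.2037 -0.0041  0.3595] spin None
```

Call:
servo_tool:
  commands:
    - {"jaw": 1, "translation": [0.1, -0.004, 0], "spin": 0}
    - {"jaw": 1, "translation": [0.204, -0.004, 0], "spin": 0}
    - {"jaw": 1, "translation": [0.204, -0.004, 0.05], "spin": 0}
    - {"jaw": 1, "translation": [0.204, -0.004, 0.15], "spin": 0}
    - {"jaw": 1, "translation": [0.204, -0.004, 0.25], "spin": 0}
    - {"jaw": 1, "translation": [0.204, -0.004, 0.33], "spin": 0}
    - {"jaw": 1, "translation": [0.204, -0.004, 0.362], "spin": 0}
    - {"jaw": 1, "translation": [0.204, -0.004, 0.362], "spin": 0}

```text
clock: 3.45
tool_pos: [0.641, -0.182, 0.055]
tcp_rot: [-2.501, -1.897, 0.001]
force: [-0.4, 0.3, 1.2]
opening: 0.0914
gripper_force: 0.0
```

```bash
python3 - <<'E'
from h import *
plan([.6415,-.1838,.056])
for i in range(4):
    f=grab('wrist');print(r.get_obs()['tool_pos'].round(4))
E
```

```text
t 3.45 tcp [ 0.641 -0.182  0.055] toolx yaw 74.36 q [-0.14  0.72  0.54  1.66 -0.46  0.89  0.31] open 0.0914 F [-0.4  0.3  1.2] z [-0.002  0.002 -1.   ]
shift [-0.004   0.0023 -0.0025] spin None
[ 0.642  -0.1832  0.0567]
[ 0.6427 -0.1841  0.0577]
[ 0.6429 -0.1847  0.0581]
[ 0.6429 -0.1849  0.0581]
```

Call:
servo_tool:
  commands:
    - {"jaw": -1, "translation": [0, 0, 0], "spin": 0}
    - {"jaw": -1, "translation": [0, 0, 0], "spin": 0}
    - {"jaw": -1, "translation": [0, 0, 0], "spin": 0}
    - {"jaw": -1, "translation": [0, 0, 0], "spin": 0}
    - {"jaw": -1, "translation": [0, 0, 0], "spin": 0}
    - {"jaw": -1, "translation": [0, 0, 0], "spin": 0}
    - {"jaw": -1, "translation": [0, 0, 0], "spin": 0}
    - {"jaw": -1, "translation": [0, 0, 0], "spin": 0}

```text
clock: 4.45
tool_pos: [0.6414, -0.185, 0.0559]
tcp_rot: [-2.506, -1.895, 0.0]
force: [-0.7, -0.0, 0.3]
opening: 0.0502
gripper_force: 30.0
```

```bash
python3 - <<'E'
from h import *
plan([.6415,-.1838,.26],124)
print(r.get_obs()['gripper_force'])
E
```

```text
t 4.45 tcp [ 0.6414 -0.185   0.0559] toolx yaw 74.19 q [-0.14  0.72  0.55  1.66 -0.46  0.89  0.31] open 0.0502 F [-0.7 -0.   0.3] z [-0.  0. -1.]
shift [ 0.0028 -0.0007 -0.5103] spin -0.2767
30.000143609941006
```

Call:
servo_tool:
  commands:
    - {"jaw": -1, "translation": [0, 0, -0.03], "spin": 0}
    - {"jaw": -1, "translation": [0, 0, -0.1], "spin": 0}
    - {"jaw": -1, "translation": [0, 0, -0.2], "spin": -0.04}
    - {"jaw": -1, "translation": [0, 0, -0.3], "spin": -0.08}
    - {"jaw": -1, "translation": [0, 0, -0.4], "spin": -0.12}
    - {"jaw": -1, "translation": [0, 0, -0.5], "spin": -0.16}
    - {"jaw": -1, "translation": [0, 0, -0.54], "spin": -0.2}
    - {"jaw": -1, "translation": [0, 0, -0.54], "spin": -0.24}

```text
clock: 5.25
tool_pos: [0.6425, -0.1859, 0.2764]
tcp_rot: [1.623, 2.683, 0.003]
force: [0.8, -0.6, -2.0]
opening: 0.0503
gripper_force: 30.0
```

```bash
python3 - <<'E'
from h import *
import pickle
plan([.5641,.0745,.28],124)
f=grab('wrist');pickle.dump(f,open('w3.pkl','wb'));o=r.get_obs()
u=proj(f,[o['tool_pos']])[0];print(u)
c=f['img'][140:440,170:470];cv2.imwrite('pics/w3.png',cv2.resize(c,(600,600),interpolation=cv2.INTER_CUBIC)[:,:,::-1])
E
```

```text
t 5.25 tcp [ 0.6425 -0.1859  0.2764] toolx yaw 117.65 q [-0.08  0.49  0.45  1.41 -0.22  1.28  0.87] open 0.0503 F [ 0.8 -0.6 -2. ] z [ 0.006 -0.002 -1.   ]
shift [ 0.6677  0.1285 -0.0111] spin -0.0353
[317.48291042 304.0749502 ]
```

View pics/w3.png

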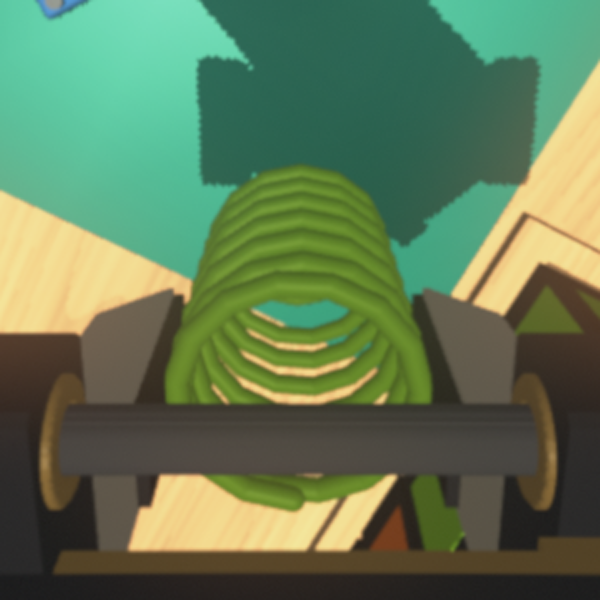

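The spring is held upright and centred between the fingers at about (300,390) in the crop. Next I look at the vise once more on the way over.

Call:
servo_tool:
  commands:
    - {"jaw": -1, "translation": [0.08, 0.025, 0], "spin": -0.036}
    - {"jaw": -1, "translation": [0.17, 0.05, 0], "spin": -0.036}
    - {"jaw": -1, "translation": [0.27, 0.08, 0], "spin": -0.036}
    - {"jaw": -1, "translation": [0.37, 0.12, 0], "spin": -0.036}
    - {"jaw": -1, "translation": [0.44, 0.14, 0], "spin": -0.036}
    - {"jaw": -1, "translation": [0.47, 0.15, 0], "spin": -0.036}
    - {"jaw": -1, "translation": [0.47, 0.15, 0], "spin": -0.036}
    - {"jaw": -1, "translation": [0.47, 0.15, 0], "spin": -0.036}

```text
clock: 6.1
tool_pos: [0.6083, 0.0079, 0.272]
tcp_rot: [1.481, 2.77, -0.002]
force: [0.0, -0.6, -2.9]
opening: 0.0503
gripper_force: 30.0
```

```bash
python3 - <<'E'
from h import *
import pickle
f=grab('wrist');f=grab('wrist');pickle.dump(f,open('w4.pkl','wb'))
plan([.5641,.0745,.28],124)
x,y=proj(f,[[.5641,.0745,.16]])[0].astype(int);x0,y0=x-50,max(y-45,0);print(x0,y0,proj(f,[[.5641,.0745,.183],[.5641,.0745,.141]]))
c=f['img'][y0:y0+90,x0:x0+100];cv2.imwrite('pics/w4.png',cv2.resize(c,None,fx=6,fy=6,interpolation=cv2.INTER_CUBIC)[:,:,::-1])
E
```

```text
t 6.2 tcp [0.6084 0.0071 0.272 ] toolx yaw 123.67 q [-0.38  0.38  0.4   1.57 -0.15  1.21  0.63] open 0.0503 F [-0.6 -0.7 -1.4] z [ 0.    -0.001 -1.   ]
shift [ 0.2016  0.0012 -0.0201] spin -0.0019
269 73 [[319.59350358 118.57131194]
 [319.47509257 118.45493881]]
```

View pics/w4.png

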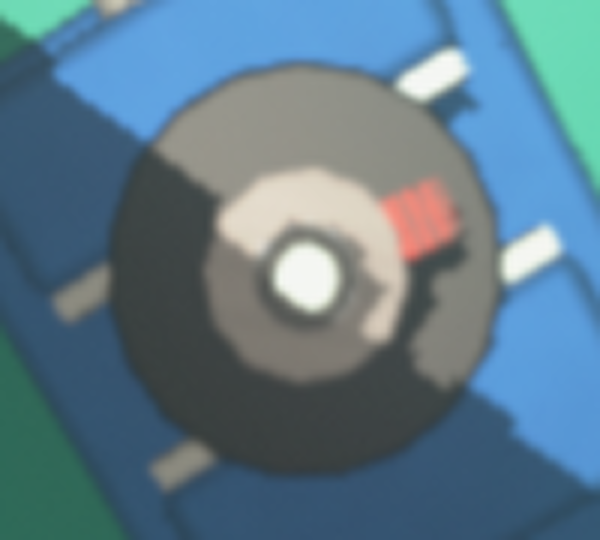

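The second look puts the tip at (305,277), the head at (306,275), the collar at (304,267), and the red lever from (390,232) to (450,208).

```bash
python3 - <<'E'
from h import *
import pickle
f=pickle.load(open('w4.pkl','rb'))
px=lambda u,v:(269+(u+.5)/6-.5,73+(v+.5)/6-.5)
t=onz(f,px(305,277),.183);h=onz(f,px(306,275),.141);s=onz(f,px(304,267),.076);print(t,h,s)
for q in((424,220),(455,208)):
    a=onz(f,px(*q),.137);print(np.linalg.norm((a-h)[:2]),np.degrees(np.arctan2(*(a-h)[1::-1])))
o=r.get_obs();print(o['tool_pos'])
E
```

```text
[0.56406814 0.07435515 0.183     ] [0.56414941 0.07456395 0.141     ] [0.56345975 0.07530631 0.076     ]
0.015327202889593477 57.57437216950737
0.019211763414216234 56.82246339262635
[0.60840315 0.00710075 0.27202779]
```

Call:
servo_tool:
  commands:
    - {"jaw": -1, "translation": [0.05, 0.0, 0], "spin": 0}
    - {"jaw": -1, "translation": [0.13, 0.001, 0], "spin": 0}
    - {"jaw": -1, "translation": [0.199, 0.001, 0], "spin": 0}
    - {"jaw": -1, "translation": [0.199, 0.001, 0], "spin": 0}
    - {"jaw": -1, "translation": [0.199, 0.001, 0], "spin": 0}
    - {"jaw": -1, "translation": [0.199, 0.001, 0.05], "spin": 0}
    - {"jaw": -1, "translation": [0.199, 0.001, 0.1], "spin": 0}
    - {"jaw": -1, "translation": [0.199, 0.001, 0.12], "spin": 0}

```text
clock: 7.0
tool_pos: [0.564, 0.0735, 0.2223]
tcp_rot: [-1.482, -2.769, 0.004]
force: [-0.6, -0.8, -3.2]
opening: 0.0505
gripper_force: 30.0
```

```bash
python3 - <<'E'
from h import *
f=grab('wrist');f=grab('wrist')
plan([.5647,.0737,.2],123.9)
E
```

```text
t 7.1 tcp [0.5641 0.0742 0.223 ] toolx yaw 123.73 q [-0.49  0.35  0.36  1.74 -0.14  1.08  0.5 ] open 0.0503 F [ 0.5  0.2 -1.5] z [-0.002 -0.001 -1.   ]
shift [-0.002   0.0007  0.0574] spin -0.0009
```

Call:
servo_tool:
  commands:
    - {"jaw": -1, "translation": [-0.002, 0.001, 0.01], "spin": 0}
    - {"jaw": -1, "translation": [-0.002, 0.001, 0.02], "spin": 0}
    - {"jaw": -1, "translation": [-0.002, 0.001, 0.03], "spin": 0}
    - {"jaw": -1, "translation": [-0.002, 0.001, 0.04], "spin": 0}
    - {"jaw": -1, "translation": [-0.002, 0.001, 0.05], "spin": 0}
    - {"jaw": -1, "translation": [-0.002, 0.001, 0.058], "spin": 0}
    - {"jaw": -1, "translation": [-0.002, 0.001, 0.065], "spin": 0}
    - {"jaw": -1, "translation": [-0.002, 0.001, 0.065], "spin": 0}

```text
clock: 7.9
tool_pos: [0.5648, 0.0755, 0.1975]
tcp_rot: [-1.478, -2.772, 0.001]
force: [-0.7, 0.9, -0.8]
opening: 0.0506
gripper_force: 30.0
```

Call:
servo_tool:
  commands:
    - {"jaw": -1, "translation": [0, 0, 0.003], "spin": 0}
    - {"jaw": -1, "translation": [0, 0, 0.006], "spin": 0}
    - {"jaw": -1, "translation": [0, 0, 0.009], "spin": 0}
    - {"jaw": -1, "translation": [0, 0, 0.012], "spin": 0}
    - {"jaw": -1, "translation": [0, 0, 0.015], "spin": 0}
    - {"jaw": -1, "translation": [0, 0, 0.018], "spin": 0}
    - {"jaw": -1, "translation": [0, 0, 0.02], "spin": 0}
    - {"jaw": -1, "translation": [0, 0, 0.02], "spin": 0}

```text
clock: 8.7
tool_pos: [0.5649, 0.0754, 0.1898]
tcp_rot: [-1.478, -2.772, 0.0]
force: [-0.4, -1.2, -1.4]
opening: 0.0505
gripper_force: 30.0
```

```bash
python3 - <<'E'
from h import *
print(r.get_obs()['ft_torque']);grab('side')
plan([.5647,.0737,.19],123.9);print(r.get_obs()['ft_torque'])
E
```

```text
[-0.27760986  0.02081972  0.02048732]
t 8.75 tcp [0.5649 0.0754 0.1898] toolx yaw 123.87 q [-0.49  0.39  0.35  1.78 -0.16  1.    0.52] open 0.0501 F [ 0.4 -0.7 -2.5] z [-0. -0. -1.]
shift [-0.0032 -0.0029 -0.0005] spin -0.0002
[-0.32365112  0.06189632  0.00840987]
```

Call:
servo_tool:
  commands:
    - {"jaw": -1, "translation": [-0.001, -0.001, 0.005], "spin": 0}
    - {"jaw": -1, "translation": [-0.0015, -0.0015, 0.01], "spin": 0}
    - {"jaw": -1, "translation": [-0.0015, -0.0015, 0.016], "spin": 0}
    - {"jaw": -1, "translation": [-0.0015, -0.0015, 0.022], "spin": 0}
    - {"jaw": -1, "translation": [-0.0015, -0.0015, 0.029], "spin": 0}
    - {"jaw": -1, "translation": [-0.0015, -0.0015, 0.036], "spin": 0}
    - {"jaw": -1, "translation": [-0.0015, -0.0015, 0.043], "spin": 0}
    - {"jaw": -1, "translation": [-0.0015, -0.0015, 0.048], "spin": 0}

```text
clock: 9.55
tool_pos: [0.5648, 0.0747, 0.1704]
tcp_rot: [-1.478, -2.772, 0.0]
force: [-0.2, -0.6, -2.1]
opening: 0.0501
gripper_force: 30.0
```

```bash
python3 - <<'E'
from h import *
plan([.5647,.0737,.132],123.9);print(r.get_obs()['ft_torque'])
E
```

```text
t 9.55 tcp [0.5648 0.0747 0.1704] toolx yaw 123.87 q [-0.48  0.41  0.35  1.8  -0.17  0.96  0.53] open 0.0501 F [-0.2 -0.6 -2.1] z [-0.  0. -1.]
shift [-0.0019 -0.0014  0.096 ] spin -0.0002
[-0.1029412   0.04323004  0.0100249 ]
```

Call:
servo_tool:
  commands:
    - {"jaw": -1, "translation": [-0.001, -0.0005, 0.005], "spin": 0}
    - {"jaw": -1, "translation": [-0.001, -0.0005, 0.01], "spin": 0}
    - {"jaw": -1, "translation": [-0.001, -0.0005, 0.015], "spin": 0}
    - {"jaw": -1, "translation": [-0.001, -0.0005, 0.02], "spin": 0}
    - {"jaw": -1, "translation": [-0.001, -0.0005, 0.025], "spin": 0}
    - {"jaw": -1, "translation": [-0.001, -0.0005, 0.03], "spin": 0}
    - {"jaw": -1, "translation": [-0.001, -0.0005, 0.034], "spin": 0}
    - {"jaw": -1, "translation": [-0.001, -0.0005, 0.036], "spin": 0}

```text
clock: 10.35
tool_pos: [0.5649, 0.0742, 0.1561]
tcp_rot: [-1.478, -2.772, 0.0]
force: [-0.2, 1.5, -1.9]
opening: 0.0508
gripper_force: 30.0
```

```bash
python3 - <<'E'
from h import *
plan([.5647,.0737,.132],123.9);print(r.get_obs()['ft_torque'])
E
```

```text
t 10.35 tcp [0.5649 0.0742 0.1561] toolx yaw 123.87 q [-0.47  0.42  0.34  1.82 -0.17  0.93  0.54] open 0.0508 F [-0.2  1.5 -1.9] z [-0. -0. -1.]
shift [-0.0008 -0.001   0.0603] spin -0.0002
[ 0.01448029 -0.00983409  0.01843741]
```

Call:
servo_tool:
  commands:
    - {"jaw": -1, "translation": [0, 0, 0.008], "spin": 0}
    - {"jaw": -1, "translation": [0, 0, 0.016], "spin": 0}
    - {"jaw": -1, "translation": [0, 0, 0.024], "spin": 0}
    - {"jaw": -1, "translation": [0, 0, 0.032], "spin": 0}
    - {"jaw": -1, "translation": [0, 0, 0.04], "spin": 0}
    - {"jaw": -1, "translation": [0, 0, 0.046], "spin": 0}
    - {"jaw": -1, "translation": [0, 0, 0.051], "spin": 0}
    - {"jaw": -1, "translation": [0, 0, 0.054], "spin": 0}

```text
clock: 11.15
tool_pos: [0.5649, 0.0742, 0.1345]
tcp_rot: [-1.478, -2.772, 0.0]
force: [0.1, -0.5, -2.3]
opening: 0.0503
gripper_force: 30.0
```

Call:
servo_tool:
  commands:
    - {"jaw": -1, "translation": [0, 0, 0.001], "spin": 0}
    - {"jaw": -1, "translation": [0, 0, 0.0015], "spin": 0}
    - {"jaw": -1, "translation": [0, 0, 0.002], "spin": 0}
    - {"jaw": -1, "translation": [0, 0, 0.0025], "spin": 0}
    - {"jaw": -1, "translation": [0, 0, 0.003], "spin": 0}
    - {"jaw": -1, "translation": [0, 0, 0.003], "spin": 0}
    - {"jaw": -1, "translation": [0, 0, 0.003], "spin": 0}
    - {"jaw": -1, "translation": [0, 0, 0.003], "spin": 0}

```text
clock: 11.95
tool_pos: [0.5649, 0.0742, 0.1335]
tcp_rot: [1.478, 2.772, 0.0]
force: [-0.1, -0.1, -1.6]
opening: 0.0503
gripper_force: 30.0
```

```bash
python3 - <<'E'
from h import *
plan([.5647,.0737,.132],123.9);print(r.get_obs()['ft_torque'])
E
```

```text
t 11.95 tcp [0.5649 0.0742 0.1335] toolx yaw 123.87 q [-0.47  0.45  0.33  1.84 -0.19  0.88  0.55] open 0.0503 F [-0.1 -0.1 -1.6] z [ 0.  0. -1.]
shift [-0.0007 -0.0012  0.0039] spin -0.0001
[-0.0448914   0.04210691  0.03914627]
```

Call:
servo_tool:
  commands:
    - {"jaw": -1, "translation": [0, 0, 0.0005], "spin": 0}
    - {"jaw": -1, "translation": [0, 0, 0.001], "spin": 0}
    - {"jaw": -1, "translation": [0, 0, 0.0015], "spin": 0}
    - {"jaw": -1, "translation": [0, 0, 0.002], "spin": 0}
    - {"jaw": -1, "translation": [0, 0, 0.0025], "spin": 0}
    - {"jaw": -1, "translation": [0, 0, 0.0025], "spin": 0}
    - {"jaw": -1, "translation": [0, 0, 0.0025], "spin": 0}
    - {"jaw": -1, "translation": [0, 0, 0.0025], "spin": 0}

```text
clock: 12.75
tool_pos: [0.5649, 0.0742, 0.1325]
tcp_rot: [1.478, 2.772, 0.0]
force: [0.5, -0.2, -1.3]
opening: 0.0506
gripper_force: 30.0
```

Call:
servo_tool:
  commands:
    - {"jaw": -1, "translation": [0, 0, 0.0005], "spin": 0}
    - {"jaw": -1, "translation": [0, 0, 0.001], "spin": 0}
    - {"jaw": -1, "translation": [0, 0, 0.0015], "spin": 0}
    - {"jaw": -1, "translation": [0, 0, 0.002], "spin": 0}
    - {"jaw": -1, "translation": [0, 0, 0.002], "spin": 0}
    - {"jaw": -1, "translation": [0, 0, 0.002], "spin": 0}
    - {"jaw": -1, "translation": [0, 0, 0.002], "spin": 0}
    - {"jaw": -1, "translation": [0, 0, 0.002], "spin": 0}

```text
clock: 13.55
tool_pos: [0.5649, 0.0742, 0.1318]
tcp_rot: [1.478, 2.772, 0.0]
force: [-1.5, -0.8, 0.7]
opening: 0.0501
gripper_force: 30.0
```

Call:
servo_tool:
  commands:
    - {"jaw": -1, "translation": [0, 0, 0.0005], "spin": 0}
    - {"jaw": -1, "translation": [0, 0, 0.001], "spin": 0}
    - {"jaw": -1, "translation": [0, 0, 0.001], "spin": 0}
    - {"jaw": -1, "translation": [0, 0, 0.001], "spin": 0}
    - {"jaw": -1, "translation": [0, 0, 0.001], "spin": 0}
    - {"jaw": -1, "translation": [0, 0, 0.001], "spin": 0}
    - {"jaw": -1, "translation": [0, 0, 0.001], "spin": 0}
    - {"jaw": -1, "translation": [0, 0, 0.001], "spin": 0}

```text
clock: 14.35
tool_pos: [0.5651, 0.0742, 0.1318]
tcp_rot: [1.478, 2.772, 0.001]
force: [-1.6, -0.1, 6.1]
opening: 0.0501
gripper_force: 30.0
```

The spring is on its seat: the TCP stopped at 0.1318 with the force rising. I'll release and lift.

Call:
servo_tool:
  commands:
    - {"jaw": 0.5, "translation": [0, 0, 0], "spin": 0}
    - {"jaw": 1, "translation": [0, 0, 0], "spin": 0}
    - {"jaw": 1, "translation": [0, 0, 0], "spin": 0}
    - {"jaw": 1, "translation": [0, 0, 0], "spin": 0}
    - {"jaw": 1, "translation": [0, 0, 0], "spin": 0}
    - {"jaw": 1, "translation": [0, 0, -0.05], "spin": 0}
    - {"jaw": 1, "translation": [0, 0, -0.15], "spin": 0}
    - {"jaw": 1, "translation": [0, 0, -0.25], "spin": 0}

```text
clock: 15.15
tool_pos: [0.5643, 0.074, 0.232]
tcp_rot: [-1.478, -2.771, 0.002]
force: [0.8, 1.1, -0.7]
opening: 0.0917
gripper_force: 0.0
```

```bash
python3 - <<'E'
from h import *
import pickle
f=grab('side')
h=cv2.cvtColor(f['img'],cv2.COLOR_RGB2HSV)[190:300,240:320];m=cv2.inRange(h,(27,110,60),(45,255,255));ys,xs=np.nonzero(m)
print(xs.min()+240,xs.max()+240,ys.min()+190,ys.max()+190,proj(f,[[.564,.0745,.076],[.564,.0745,.161],[.59,.0745,.12],[.538,.0745,.12],[.564,.0745+.026,.076],[.564,.0745-.026,.161]]).round(1).tolist())
# small cup, look pose: camera over the cup
t=pickle.load(open('top0.pkl','rb'));c=onz(t,(430.5,250),.009);print('cup',c)
plan([c[0]-.08*np.cos(np.radians(62)),c[1]-.08*np.sin(np.radians(62)),.2],62)
E
```

```text
267 285 252 278 [[276.3, 273.5], [274.7, 249.1], [265.3, 261.1], [285.7, 261.1], [275.7, 280.6], [275.3, 242.3]]
cup [ 0.46293735 -0.29815641  0.009     ]
t 15.2 tcp [0.5677 0.0742 0.2391] toolx yaw 123.83 q [-0.5   0.34  0.37  1.72 -0.14  1.1   0.5 ] open 0.0918 F [ 2.5 -1.   5.1] z [ 0.008  0.002 -1.   ]
shift [-0.7216 -0.9129  0.0928] spin 0.3435
```

Call:
servo_tool:
  commands:
    - {"jaw": 1, "translation": [-0.02, -0.02, -0.05], "spin": 0.02}
    - {"jaw": 1, "translation": [-0.09, -0.11, -0.08], "spin": 0.06}
    - {"jaw": 1, "translation": [-0.16, -0.2, -0.08], "spin": 0.1}
    - {"jaw": 1, "translation": [-0.23, -0.29, -0.08], "spin": 0.14}
    - {"jaw": 1, "translation": [-0.3, -0.38, -0.08], "spin": 0.18}
    - {"jaw": 1, "translation": [-0.37, -0.47, -0.08], "spin": 0.22}
    - {"jaw": 1, "translation": [-0.44, -0.56, -0.08], "spin": 0.26}
    - {"jaw": 1, "translation": [-0.51, -0.65, -0.08], "spin": 0.3}

```text
clock: 16.0
tool_pos: [0.4619, -0.2417, 0.2634]
tcp_rot: [2.58, 1.792, 0.001]
force: [0.8, -0.3, 0.4]
opening: 0.092
gripper_force: 0.0
```

```bash
python3 - <<'E'
from h import *
plan([.463-.08*np.cos(np.radians(62)),-.298-.08*np.sin(np.radians(62)),.19],62)
E
```

```text
t 16.0 tcp [ 0.4619 -0.2417  0.2634] toolx yaw 69.59 q [-0.17  0.26  0.7   1.81 -0.18  1.14  0.23] open 0.092 F [ 0.8 -0.3  0.4] z [ 0.001  0.    -1.   ]
shift [-0.3294  0.0251  0.1835] spin 0.0422
```

Call:
servo_tool:
  commands:
    - {"jaw": 1, "translation": [-0.1, 0.01, 0.04], "spin": 0.04}
    - {"jaw": 1, "translation": [-0.2, 0.02, 0.08], "spin": 0.04}
    - {"jaw": 1, "translation": [-0.29, 0.025, 0.13], "spin": 0.04}
    - {"jaw": 1, "translation": [-0.33, 0.025, 0.18], "spin": 0.04}
    - {"jaw": 1, "translation": [-0.33, 0.025, 0.183], "spin": 0.04}
    - {"jaw": 1, "translation": [-0.33, 0.025, 0.183], "spin": 0.04}
    - {"jaw": 1, "translation": [-0.33, 0.025, 0.183], "spin": 0.04}
    - {"jaw": 1, "translation": [-0.33, 0.025, 0.183], "spin": 0.04}

```text
clock: 16.8
tool_pos: [0.4279, -0.3666, 0.191]
tcp_rot: [2.681, 1.636, 0.002]
force: [1.4, -0.1, 0.3]
opening: 0.0919
gripper_force: 0.0
```

```bash
python3 - <<'E'
from h import *
import pickle
f=grab('wrist');pickle.dump(f,open('w5.pkl','wb'))
u=proj(f,[[.463,-.298,.01]])[0];x,y=u.astype(int);x0,y0=x-70,max(y-70,0);print(u,x0,y0)
c=f['img'][y0:y0+140,x0:x0+140];cv2.imwrite('pics/w5.png',cv2.resize(c,None,fx=4,fy=4,interpolation=cv2.INTER_CUBIC)[:,:,::-1])
cc=c.astype(int);m=((cc.min(2)>90)&(cc.max(2)-cc.min(2)<35)).astype(np.uint8)
k=max(cv2.findContours(m,cv2.RETR_EXTERNAL,2)[0],key=cv2.contourArea);(ex,ey),rad=cv2.minEnclosingCircle(k)
P=onz(f,(ex+x0,ey+y0),.005);print('cup',ex,ey,rad,P,'diam',np.linalg.norm(onz(f,(ex+x0+rad,ey+y0),.003)-onz(f,(ex+x0-rad,ey+y0),.003)))
plan([P[0],P[1],.2]);plan([P[0],P[1],.011])
E
```

```text
[318.59010082 122.96466931] 248 52
cup 71.17567443847656 71.06756591796875 36.77454376220703 [ 0.46338143 -0.29834825  0.005     ] diam 0.06257195746303545
t 16.85 tcp [ 0.4278 -0.3667  0.1909] toolx yaw 62.79 q [ 0.11  0.42  0.71  1.81 -0.32  1.02  0.47] open 0.0916 F [0.6 0.6 0. ] z [ 0.002 -0.    -1.   ]
shift [ 0.1926  0.0011 -0.0226] spin None
t 16.85 tcp [ 0.4278 -0.3667  0.1909] toolx yaw 62.79 q [ 0.11  0.42  0.71  1.81 -0.32  1.02  0.47] open 0.0916 F [0.6 0.6 0. ] z [ 0.002 -0.    -1.   ]
shift [1.924e-01 4.000e-04 4.499e-01] spin None
```

View pics/w5.png

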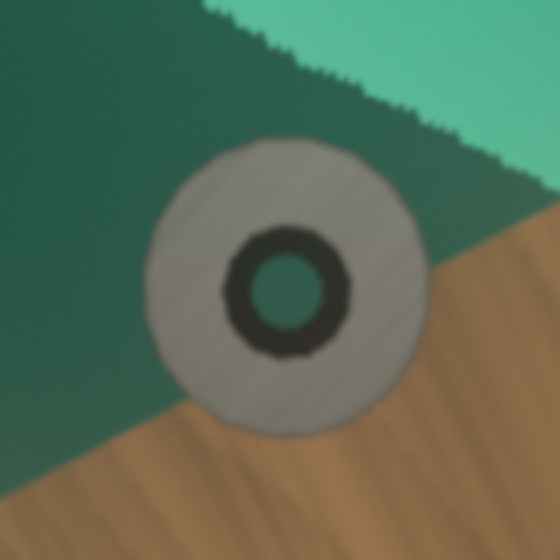

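The crop shows the cup 61 mm across, with its hub centred at (287,290), so this is the right one.

Call:
servo_tool:
  commands:
    - {"jaw": 1, "translation": [0.09, 0.001, 0.02], "spin": 0}
    - {"jaw": 1, "translation": [0.18, 0.001, 0.06], "spin": 0}
    - {"jaw": 1, "translation": [0.192, 0.001, 0.14], "spin": 0}
    - {"jaw": 1, "translation": [0.192, 0.001, 0.24], "spin": 0}
    - {"jaw": 1, "translation": [0.192, 0.001, 0.33], "spin": 0}
    - {"jaw": 1, "translation": [0.192, 0.001, 0.4], "spin": 0}
    - {"jaw": 1, "translation": [0.192, 0.001, 0.43], "spin": 0}
    - {"jaw": 1, "translation": [0.192, 0.001, 0.44], "spin": 0}

```text
clock: 17.65
tool_pos: [0.4623, -0.2989, 0.0136]
tcp_rot: [-2.682, -1.634, 0.001]
force: [0.1, -0.3, -0.1]
opening: 0.0919
gripper_force: 0.0
```

Call:
servo_tool:
  commands:
    - {"jaw": 1, "translation": [0, 0, 0.005], "spin": 0}
    - {"jaw": 1, "translation": [0, 0, 0.01], "spin": 0}
    - {"jaw": -1, "translation": [0, 0, 0.01], "spin": 0}
    - {"jaw": -1, "translation": [0, 0, 0.01], "spin": 0}
    - {"jaw": -1, "translation": [0, 0, 0.01], "spin": 0}
    - {"jaw": -1, "translation": [0, 0, 0.01], "spin": 0}
    - {"jaw": -1, "translation": [0, 0, 0.01], "spin": 0}
    - {"jaw": -1, "translation": [0, 0, 0.01], "spin": 0}

```text
clock: 18.45
tool_pos: [0.4623, -0.2994, 0.0101]
tcp_rot: [-2.683, -1.634, -0.0]
force: [-0.5, -0.5, 0.3]
opening: 0.0483
gripper_force: 0.0
```

Call:
servo_tool:
  commands:
    - {"jaw": -1, "translation": [0, 0, 0], "spin": 0}
    - {"jaw": -1, "translation": [0, 0, 0], "spin": 0}
    - {"jaw": -1, "translation": [0, 0, 0], "spin": 0}
    - {"jaw": -1, "translation": [0, 0, 0], "spin": 0}
    - {"jaw": -1, "translation": [0, 0, 0], "spin": 0}
    - {"jaw": -1, "translation": [0, 0, 0], "spin": 0}
    - {"jaw": -1, "translation": [0, 0, 0], "spin": 0}
    - {"jaw": -1, "translation": [0, 0, 0], "spin": 0}

```text
clock: 19.25
tool_pos: [0.4623, -0.2994, 0.0101]
tcp_rot: [-2.683, -1.634, -0.0]
force: [0.4, -0.2, -0.5]
opening: 0.0247
gripper_force: 30.0
```

```bash
python3 - <<'E'
from h import *
plan([.4634,-.2983,.27],62)
plan([.5641+.0447,.0745-.0663,.27],124)
E
```

```text
t 19.25 tcp [ 0.4623 -0.2994  0.0101] toolx yaw 62.67 q [ 0.11  0.64  0.52  1.99 -0.53  0.64  0.5 ] open 0.0247 F [ 0.4 -0.2 -0.5] z [ 0.  0. -1.]
shift [ 0.0037  0.0011 -0.6497] spin 0.0037
t 19.25 tcp [ 0.4623 -0.2994  0.0101] toolx yaw 62.67 q [ 0.11  0.64  0.52  1.99 -0.53  0.64  0.5 ] open 0.0247 F [ 0.4 -0.2 -0.5] z [ 0.  0. -1.]
shift [ 0.8513 -0.0277 -0.6496] spin -0.3407
```

Call:
servo_tool:
  commands:
    - {"jaw": -1, "translation": [0, 0, -0.03], "spin": 0}
    - {"jaw": -1, "translation": [0, 0, -0.12], "spin": -0.02}
    - {"jaw": -1, "translation": [0, 0, -0.23], "spin": -0.06}
    - {"jaw": -1, "translation": [0, 0, -0.34], "spin": -0.1}
    - {"jaw": -1, "translation": [0.02, 0, -0.45], "spin": -0.14}
    - {"jaw": -1, "translation": [0.08, 0, -0.55], "spin": -0.18}
    - {"jaw": -1, "translation": [0.16, 0, -0.63], "spin": -0.22}
    - {"jaw": -1, "translation": [0.25, 0, -0.65], "spin": -0.26}

```text
clock: 20.05
tool_pos: [0.5092, -0.2116, 0.2752]
tcp_rot: [1.807, 2.562, 0.003]
force: [0.2, 0.0, -1.1]
opening: 0.0244
gripper_force: 30.0
```

```bash
python3 - <<'E'
from h import *
plan([.5641+.0447,.0745-.0663,.27],124)
E
```

```text
t 20.05 tcp [ 0.5092 -0.2116  0.2752] toolx yaw 109.59 q [-0.08  0.28  0.5   1.72 -0.14  1.17  0.79] open 0.0244 F [ 0.2  0.  -1.1] z [ 0.006 -0.002 -1.   ]
shift [0.4344 0.4187 0.0132] spin -0.08
```

Call:
servo_tool:
  commands:
    - {"jaw": -1, "translation": [0.07, 0.07, 0], "spin": -0.04}
    - {"jaw": -1, "translation": [0.15, 0.15, 0], "spin": -0.08}
    - {"jaw": -1, "translation": [0.23, 0.23, 0], "spin": -0.08}
    - {"jaw": -1, "translation": [0.31, 0.3, 0], "spin": -0.08}
    - {"jaw": -1, "translation": [0.39, 0.38, 0], "spin": -0.08}
    - {"jaw": -1, "translation": [0.43, 0.415, 0], "spin": -0.08}
    - {"jaw": -1, "translation": [0.43, 0.415, 0], "spin": -0.08}
    - {"jaw": -1, "translation": [0.43, 0.415, 0], "spin": -0.08}

```text
clock: 20.85
tool_pos: [0.607, 0.0065, 0.2705]
tcp_rot: [1.478, 2.772, -0.002]
force: [-0.2, -0.1, -1.1]
opening: 0.0248
gripper_force: 30.0
```

```bash
python3 - <<'E'
from h import *
import pickle
f=grab('wrist');f=grab('wrist');pickle.dump(f,open('w6.pkl','wb'))
a=np.radians(124);plan([.5641-.0015*np.cos(a),.0745-.0015*np.sin(a),.25],124)
h=cv2.cvtColor(f['img'],cv2.COLOR_RGB2HSV)[20:250,200:440];m=cv2.inRange(h,(27,110,50),(45,255,255))
k=max(cv2.findContours(m,cv2.RETR_EXTERNAL,2)[0],key=cv2.contourArea);(ex,ey),rad=cv2.minEnclosingCircle(k)
C=(ex+200,ey+20);print('circ',C,rad,onz(f,C,.1585),'diam',np.linalg.norm(onz(f,(C[0]+rad,C[1]),.1585)-onz(f,(C[0]-rad,C[1]),.1585)))
print('pred',proj(f,[[.5641,.0745,.1585],[.5641,.0745,.183]]))
cv2.imwrite('pics/w6.png',f['img'][:,:,::-1])
E
```

```text
t 20.95 tcp [0.6069 0.0051 0.2706] toolx yaw 123.74 q [-0.35  0.38  0.36  1.58 -0.14  1.21  0.63] open 0.0247 F [-0.1 -0.6 -1.3] z [ 0.    -0.001 -1.   ]
shift [0.2    0.0075 0.0513] spin -0.0014
circ (323.46192169189453, 116.22344970703125) 39.927024841308594 [0.56381447 0.07541457 0.1585    ] diam 0.052714249710269494
pred [[323.04482507 117.6879991 ]
 [323.46744885 117.66457738]]
```

View pics/w6.png

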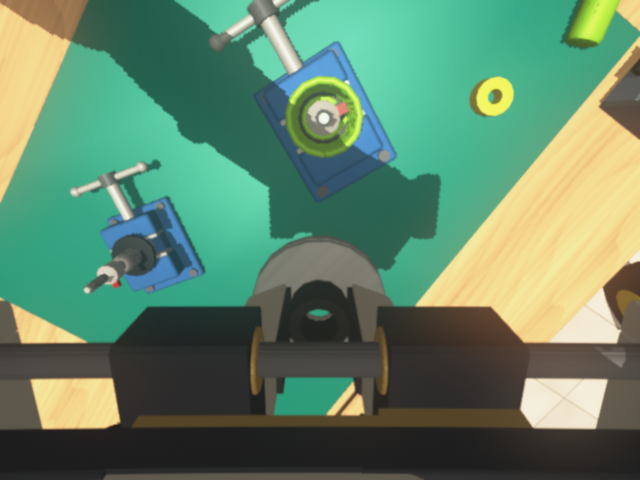

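The view shows the green spring seated on the damper at (323,116), with its top ring at the expected height, and the cup held level. Next I fit the cup.

Call:
servo_tool:
  commands:
    - {"jaw": -1, "translation": [0.05, 0.003, 0], "spin": 0}
    - {"jaw": -1, "translation": [0.13, 0.007, 0], "spin": 0}
    - {"jaw": -1, "translation": [0.2, 0.0075, 0], "spin": 0}
    - {"jaw": -1, "translation": [0.2, 0.0075, 0], "spin": 0}
    - {"jaw": -1, "translation": [0.2, 0.0075, 0], "spin": 0}
    - {"jaw": -1, "translation": [0.2, 0.0075, 0.06], "spin": 0}
    - {"jaw": -1, "translation": [0.2, 0.0075, 0.12], "spin": 0}
    - {"jaw": -1, "translation": [0.2, 0.0075, 0.16], "spin": 0}

```text
clock: 21.75
tool_pos: [0.5652, 0.0725, 0.205]
tcp_rot: [1.482, 2.77, -0.002]
force: [0.3, 0.2, -0.9]
opening: 0.0247
gripper_force: 30.0
```

```bash
python3 - <<'E'
from h import *
grab('side');grab('side')
a=np.radians(124);plan([.564-.0015*np.cos(a),.0748-.0015*np.sin(a),.167],124)
E
```

```text
t 21.85 tcp [0.5643 0.0726 0.2042] toolx yaw 123.7 q [-0.46  0.37  0.33  1.76 -0.13  1.04  0.5 ] open 0.0243 F [-0.5  0.2 -0.3] z [-0.003 -0.002 -1.   ]
shift [0.0013 0.0028 0.0931] spin -0.0017
```

Bottom of the cup is at about 0.194; I lower it to about 2 mm above contact.

Call:
servo_tool:
  commands:
    - {"jaw": -1, "translation": [0.001, 0.003, 0.005], "spin": 0}
    - {"jaw": -1, "translation": [0.001, 0.003, 0.015], "spin": 0}
    - {"jaw": -1, "translation": [0.001, 0.003, 0.027], "spin": 0}
    - {"jaw": -1, "translation": [0.001, 0.003, 0.039], "spin": 0}
    - {"jaw": -1, "translation": [0.001, 0.003, 0.051], "spin": 0}
    - {"jaw": -1, "translation": [0.001, 0.003, 0.06], "spin": 0}
    - {"jaw": -1, "translation": [0.001, 0.003, 0.068], "spin": 0}
    - {"jaw": -1, "translation": [0.001, 0.003, 0.072], "spin": 0}

```text
clock: 22.65
tool_pos: [0.5659, 0.076, 0.1769]
tcp_rot: [-1.478, -2.772, 0.0]
force: [0.2, -0.7, 0.1]
opening: 0.0249
gripper_force: 30.0
```

Call:
servo_tool:
  commands:
    - {"jaw": -1, "translation": [0, 0, 0.002], "spin": 0}
    - {"jaw": -1, "translation": [0, 0, 0.004], "spin": 0}
    - {"jaw": -1, "translation": [0, 0, 0.006], "spin": 0}
    - {"jaw": -1, "translation": [0, 0, 0.008], "spin": 0}
    - {"jaw": -1, "translation": [0, 0, 0.01], "spin": 0}
    - {"jaw": -1, "translation": [0, 0, 0.011], "spin": 0}
    - {"jaw": -1, "translation": [0, 0, 0.012], "spin": 0}
    - {"jaw": -1, "translation": [0, 0, 0.012], "spin": 0}

```text
clock: 23.45
tool_pos: [0.5661, 0.076, 0.1725]
tcp_rot: [-1.478, -2.772, -0.0]
force: [-1.2, -0.8, -1.3]
opening: 0.0246
gripper_force: 30.0
```

```bash
python3 - <<'E'
from h import *
a=np.radians(124);plan([.564-.0015*np.cos(a),.0748-.0015*np.sin(a),.167],124)
E
```

```text
t 23.45 tcp [0.5661 0.076  0.1725] toolx yaw 123.87 q [-0.46  0.4   0.31  1.8  -0.15  0.96  0.51] open 0.0246 F [-1.2 -0.8 -1.3] z [-0.  0. -1.]
shift [-0.0034 -0.0059  0.0137] spin -0.0007
```

Call:
servo_tool:
  commands:
    - {"jaw": -1, "translation": [-0.002, -0.003, 0], "spin": 0}
    - {"jaw": -1, "translation": [-0.003, -0.006, 0], "spin": 0}
    - {"jaw": -1, "translation": [-0.003, -0.006, 0], "spin": 0}
    - {"jaw": -1, "translation": [-0.003, -0.006, 0.002], "spin": 0}
    - {"jaw": -1, "translation": [-0.003, -0.006, 0.004], "spin": 0}
    - {"jaw": -1, "translation": [-0.003, -0.006, 0.006], "spin": 0}
    - {"jaw": -1, "translation": [-0.003, -0.006, 0.008], "spin": 0}
    - {"jaw": -1, "translation": [-0.003, -0.006, 0.009], "spin": 0}

```text
clock: 24.25
tool_pos: [0.5647, 0.0737, 0.1688]
tcp_rot: [-1.478, -2.772, 0.0]
force: [0.3, 0.2, -0.8]
opening: 0.0247
gripper_force: 30.0
```

Call:
servo_tool:
  commands:
    - {"jaw": -1, "translation": [0, 0, 0.001], "spin": 0}
    - {"jaw": -1, "translation": [0, 0, 0.002], "spin": 0}
    - {"jaw": -1, "translation": [0, 0, 0.002], "spin": 0}
    - {"jaw": -1, "translation": [0, 0, 0.002], "spin": 0}
    - {"jaw": -1, "translation": [0, 0, 0.002], "spin": 0}
    - {"jaw": -1, "translation": [0, 0, 0.002], "spin": 0}
    - {"jaw": -1, "translation": [0, 0, 0.002], "spin": 0}
    - {"jaw": -1, "translation": [0, 0, 0.002], "spin": 0}

```text
clock: 25.05
tool_pos: [0.5647, 0.0737, 0.1681]
tcp_rot: [-1.478, -2.772, -0.0]
force: [-0.2, 0.6, -0.9]
opening: 0.0246
gripper_force: 30.0
```

Call:
servo_tool:
  commands:
    - {"jaw": -1, "translation": [0, 0, 0.001], "spin": 0}
    - {"jaw": -1, "translation": [0, 0, 0.002], "spin": 0}
    - {"jaw": -1, "translation": [0, 0, 0.0025], "spin": 0}
    - {"jaw": -1, "translation": [0, 0, 0.0025], "spin": 0}
    - {"jaw": -1, "translation": [0, 0, 0.0025], "spin": 0}
    - {"jaw": -1, "translation": [0, 0, 0.0025], "spin": 0}
    - {"jaw": -1, "translation": [0, 0, 0.0025], "spin": 0}
    - {"jaw": -1, "translation": [0, 0, 0.0025], "spin": 0}

```text
clock: 25.85
tool_pos: [0.5647, 0.0737, 0.1671]
tcp_rot: [-1.478, -2.772, -0.0]
force: [-0.5, -0.7, -2.8]
opening: 0.0243
gripper_force: 30.0
```

Call:
servo_tool:
  commands:
    - {"jaw": -1, "translation": [0, 0, 0.0005], "spin": 0}
    - {"jaw": -1, "translation": [0, 0, 0.001], "spin": 0}
    - {"jaw": -1, "translation": [0, 0, 0.001], "spin": 0}
    - {"jaw": -1, "translation": [0, 0, 0.001], "spin": 0}
    - {"jaw": -1, "translation": [0, 0, 0.001], "spin": 0}
    - {"jaw": -1, "translation": [0, 0, 0.001], "spin": 0}
    - {"jaw": -1, "translation": [0, 0, 0.001], "spin": 0}
    - {"jaw": -1, "translation": [0, 0, 0.001], "spin": 0}

```text
clock: 26.65
tool_pos: [0.5649, 0.0737, 0.167]
tcp_rot: [1.478, 2.772, 0.001]
force: [-0.8, -0.3, 4.2]
opening: 0.0246
gripper_force: 30.0
```

Contact came at the expected height (0.167). I'll release and lift.

Call:
servo_tool:
  commands:
    - {"jaw": 0, "translation": [0, 0, 0], "spin": 0}
    - {"jaw": 0.5, "translation": [0, 0, 0], "spin": 0}
    - {"jaw": 1, "translation": [0, 0, 0], "spin": 0}
    - {"jaw": 1, "translation": [0, 0, 0], "spin": 0}
    - {"jaw": 1, "translation": [0, 0, 0], "spin": 0}
    - {"jaw": 1, "translation": [0, 0, -0.03], "spin": 0}
    - {"jaw": 1, "translation": [0, 0, -0.1], "spin": 0}
    - {"jaw": 1, "translation": [0, 0, -0.18], "spin": 0}

```text
clock: 27.45
tool_pos: [0.5642, 0.0735, 0.2397]
tcp_rot: [-1.478, -2.771, 0.002]
force: [0.3, 0.7, -0.1]
opening: 0.0837
gripper_force: 0.0
```

Call:
servo_tool:
  commands:
    - {"jaw": 1, "translation": [-0.05, 0, -0.08], "spin": 0}
    - {"jaw": 1, "translation": [-0.12, 0, -0.12], "spin": 0}
    - {"jaw": 1, "translation": [-0.2, 0, -0.12], "spin": 0}
    - {"jaw": 1, "translation": [-0.25, 0, -0.12], "spin": 0}
    - {"jaw": 1, "translation": [-0.25, 0, -0.12], "spin": 0}
    - {"jaw": 1, "translation": [-0.25, 0, -0.12], "spin": 0}
    - {"jaw": 1, "translation": [-0.25, 0, -0.12], "spin": 0}
    - {"jaw": 1, "translation": [-0.25, 0, -0.12], "spin": 0}

```text
clock: 28.25
tool_pos: [0.6201, -0.0081, 0.2869]
tcp_rot: [-1.475, -2.773, -0.001]
force: [-0.6, -0.3, -0.2]
opening: 0.0916
gripper_force: 0.0
```

```bash
python3 - <<'E'
from h import *
f=grab('wrist');f=grab('wrist');s=grab('side')
plan([.56,.07,.3])
x,y=proj(f,[[.5641,.0745,.16]])[0].astype(int);a=f['img'][max(y-60,0):y+60,x-80:x+80];b=s['img'][200:320,200:360]
print(x,y,proj(f,[[.5641,.0745,.186]]))
cv2.imwrite('pics/w7.png',np.hstack([cv2.resize(q,(400,300),interpolation=cv2.INTER_CUBIC) for q in(a,b)])[:,:,::-1])
E
```

```text
t 28.4 tcp [ 0.6203 -0.0086  0.2869] toolx yaw 123.93 q [-0.33  0.39  0.37  1.52 -0.15  1.26  0.66] open 0.0919 F [-0.5  0.4 -0.4] z [ 0.  0. -1.]
shift [ 0.2472 -0.0153 -0.0328] spin None
318 88 [[318.17585631  85.8256504 ]]
```

View pics/w7.png

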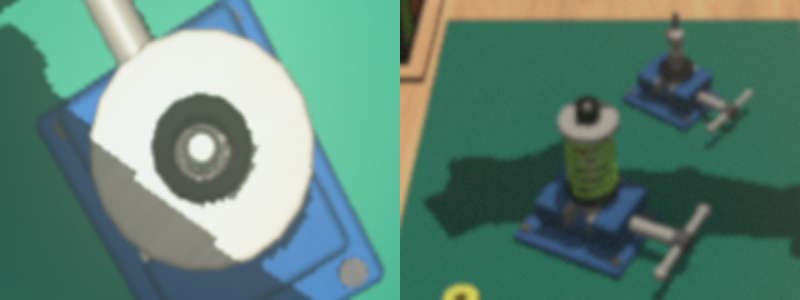

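The cup lies flat and centred on the spring, with the stem showing in its bore at (202,148). The side view shows the finished stack upright.

```bash
python3 -c "
from rig import workorder
print(workorder.sign_off())"
```

```text
the job is handed in; nothing more can be done
None
```

The green spring is fully down on its seat in the large vise, the small steel cup lies flat on top of it, the gripper has let go, and the job was handed in at about 28 s.

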